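Fit the printer's transport lock

TASK

The printer on the desk is about to be moved, so lock its scanner carriage: take the blue-handled transport-lock key out of its holder, pass its T-shaped foot through the slot in the printer's sloping panel, press it in against the spring, give it a quarter turn (either way) and let it spring back up so that the foot is caught in the cross-groove behind the slot. Leave the key locked there, standing square to the panel with the foot across the slot, and do not disturb the other things on the desk.

Things in the scene. Friction and masses are not known exactly. Their poses are not given: they have to be found in the camera images.
- key_center (a point): Centre of the loose T-key (110 mm long, 0.1 to 0.2 kg, upright in its holder), 55 mm above its underside. z: foot to handle; x: along the foot. Foot: aluminium bar 44 (x) by 12 (y) by 10 mm high. Shaft: 12 mm round. Blue flat handle 14 (x) by 40 (y) mm, set across the foot, from 15 to 55 mm above this point; grip it across the 14 mm. Same after a half turn about z.
- holder: White block 90 (x) by 56 (y) by 45 mm high, fixed to the desk; origin at the centre of its underside, z up. Its pocket, 48 (x) by 16 (y) mm and 35 mm deep, open above, holds the key's foot, which rests 10 mm above the desk. Key x lies along holder x within 2 degrees, either way round. The key draws straight up.
- printer: White printer, 400 mm wide (y) by 340 mm deep (x), fixed to the desk; origin at the centre of its underside, x towards its back, z up. Main body 195 mm high, starting 70 mm (level) behind the panel mark; in front of it a panel sloping 25 degrees, lower towards the front (-x), from 155 mm down to 82 mm high.
- panel_mark (a point): Middle of the panel's window, on the surface of the grey scanner carriage plate. z square to the panel, 25 degrees from vertical towards the front; x up the slope; y level. Window 70 (x) by 100 (y) mm, frame 3 mm proud. Slot in the plate 19 (x) by 50 (y) mm, square edges, at x = 0, but parked up to 8 mm off this point along y, unknown: look or feel for it. Only 40 N would shift the plate.
- groove (a point): Point 18 mm straight below the panel mark, same axes: the level of the foot's underside when locked. The plate is 8 mm thick; ribs under it reach 14 mm below its surface, so the foot (10 mm high) turns only with its underside 24 mm or more below the surface. A groove 24 mm wide along x lets it rise again after a quarter turn (within about 12 degrees). It follows the slot in y.
- spring (a point): Centre of the spring plunger's top at rest, 14 mm straight below the panel mark, same axes; hidden behind the plate, 60 mm across. The foot pushes it in: 4 N to start, 0.5 N more per mm, bottoming after 16 mm (30 mm below the surface). Press the foot's underside to 26 to 29 mm before turning; let go unturned, it lifts the foot back.
- mug_center (a point): Blue mug, 76 mm across, 78 mm high, handle on its +y side; a bystander. Point on its axis, half-way up. It and the key holder may stand in each other's places.
- mouse_center (a point): Black computer mouse, 105 x 58 x 34 mm, on a grey mouse pad; a bystander. Point at its centre.
- stapler_center (a point): Red and black stapler, 140 x 36 x 54 mm; a bystander. Point at its centre.
- tape_center (a point): Clear tape roll lying flat, 90 mm across, 24 mm high; a bystander. Point at its centre.
- notes_center (a point): Block of yellow sticky notes, 76 x 76 x 24 mm; a bystander. Point at its centre.
- punch_center (a point): Green-topped hole punch, 110 x 100 x 60 mm; a bystander. Point at its centre.
Things that resemble listed ones, but are neither listed nor needed, are in the scene too. Leave any green or yellow look-alike of the part that bears key_center alone.

How it is judged:
By the outcome, as a careful person would: the job done as asked, in the order asked, and still so for the second after the job is handed in, with the robot touching nothing.
It also fails if it takes over 64 s, if anything falls off the work surface, if the arm or the gripper's body presses on something with over 40 N, if the wrist force passes 120 N, or if a joint passes its speed limit or range.

ROBOT

A 7-joint arm with a two-finger parallel gripper is mounted at the origin on the work surface. World frame = base frame: x ahead of the robot, y to its left, z up, the work surface at z = 0. Lengths are in m, angles in rad, forces in N, time in s.
With the tool pointing down it reaches from about 0.4 to 0.85 m from the base axis. Payload 6.9 kg.
Tool frame: the origin (TCP) lies at the very end of the fingers, on their centre line; the grasp point (between the pads) lies 19 mm behind it (bot.grip_point_offset is the distance from the TCP to the grasp point, in m); z points along the fingers, x is the direction in which the jaws open and shut, and the axes are right-handed (so a half turn about z gives the same grasp; the last joint's range is limited). The gripper opens to 85 mm and grips with 20 to 120 N. Pads are 22 mm wide; open, the fingers measure 114 mm over their backs; the gripper's body (76 mm by 85 mm) begins 54 mm behind the grasp point. The pads swing forward as they close: fully open they stand 13 mm farther back than shut.
Start: joints at [-1.002, 0.507, -0.238, 1.5, 0.126, 1.149, -0.155], TCP at [0.279, 0.559, 0.209] pointing down, gripper open.
Joint ranges: [-3.08, 3.08], [-0.24, 2.05], [-1.43, 1.35], [0, 2.5], [-1.52, 4.66], [0.17, 1.96], [-2.89, 2.89]. Speed limits (rad/s): [2.39, 2.39, 3.14, 3.14, 3.14, 3.14, 3.14].

INTERFACE

Orientations are given as a unit quaternion [x, y, z, w].
In Python, from bench import bot gives the robot as it stands.
- The arm moves only by the tool carry_out, never from a script. Its argument "commands" is a list of rows, each an object with "fingers": the finger opening in m, from 0 to 0.0854; "travel": the shift along the tool's x, y, z in m, a list of three; "turn": the turn, a rotation vector about the tool's x, y, z in rad, a list of three. A call has 1 to 8 rows; each row shifts and turns the pose as measured when the row begins, along the tool's axes as they then stand; what a row does not reach is not made up. A row lasts 1/12 s, in which the tool goes at most 41.7 mm and 7.16 degrees, less where a joint would pass 70% of its speed; a pose out of reach is approached as far as the arm can. A call with a gripper value outside its range is refused whole. The fingers move at their own pace and stop on an object; the grip force is fixed at half the most. Time passes only in rows, so rows that do not move let the fingers close. It gives the time, the measured TCP pose, the force and the opening at its end, in the units of the state.
- bot.get_state(): the state, without advancing time (a new reading comes with each control period).
- bot.get_image(name): name is "scene" or "top" or "wrist"; returns a dict with "color" (480x640x3 uint8, red, green, blue), "mtx" (3x3 intrinsics, pixels), "dist_coeffs" ([k1, k2, p1, p2, k3] as OpenCV has them; the pictures are not rectified), "rvec" (rotation vector, rad) and "tvec" (3), from world to camera coordinates, as OpenCV has them. Camera axes: x right, y down, z forward; pixel columns grow to the right and rows downward; lengths in m; the calibration is good to about 2 mm. A picture is of the moment at which its call begins. There is no depth.
- bot.close_job(): hands the job in, once; it reports no verdict.
The state is a dict: "t": time; "joint_positions": joint angles; "dq": joint speeds; "joint_torque": joint torques, N m; "eef_pos": TCP position; "eef_rot": TCP orientation; "force": force on the tool from outside, world axes, zero at the start; "wrist_torque": the same for the moment, N m; "gripper_width": finger opening in m.
Only numpy, scipy, OpenCV 4.12 (cv2) and the standard library are available. Lean on these libraries where they do the work, as an engineer would, in place of code of your own. Each camera call takes 0.05 s, during which the arm holds its last target. There are 200 camera calls.

## Working session

There is one attempt and no reset: what is moved stays moved. The work goes in short steps, Python scripts to look and compute and a tool call to move; the robot and the scene stay as the last step left them, time stands still between calls to the robot, and variables do not carry over. Pictures are saved under pics/ and viewed, about 8 in all and at most 12, crops included, and the job is handed in when it is done.

Besides the shell and the picture viewer there is one more tool, called after "Call:" by a JSON object that holds its "op" and its "data", one argument or row to a line. carry_out: Moves the arm, as the interface text tells. Its arguments: {"type":"object","properties":{"commands":{"type":"array","items":{"type":"object","properties":{"fingers":{"type":"number"},"travel":{"type":"array","items":{"type":"number"}},"turn":{"type":"array","items":{"type":"number"}}}}}},"required":["commands"]}

```bash
mkdir -p pics; ls
python3 - <<'E'
from bench import bot
import cv2, numpy as np
s=bot.get_state(); print({k:np.round(v,3).tolist() for k,v in s.items()}, bot.grip_point_offset)
for n in("scene","top"):
    i=bot.get_image(n); cv2.imwrite(f"pics/{n}0.png",i["color"][:,:,::-1]); 
    R=cv2.Rodrigues(i["rvec"])[0]; print(n,(-R.T@i["tvec"].ravel()).round(3),R[2].round(3),i["mtx"][0,0],i["dist_coeffs"])
E
```

```text
pics
{'t': 0.0, 'joint_positions': [-1.002, 0.508, -0.238, 1.501, 0.126, 1.149, -0.155], 'dq': [0.001, -0.0, -0.001, -0.002, 0.001, -0.002, 0.001], 'joint_torque': [-0.001, -62.058, -2.187, -24.966, 0.013, 0.012, 0.0], 'eef_pos': [0.279, 0.559, 0.208], 'eef_rot': [0.85, 0.526, -0.001, 0.0], 'force': [0.301, -0.69, -0.245], 'wrist_torque': [-0.033, -0.036, -0.011], 'gripper_width': 0.085} 0.0187
scene [ 1.33  -0.473  0.785] [-0.704  0.401 -0.587] 438.31880846151694 [0.03382 0.      0.      0.      0.     ]
top [0.322 0.012 1.516] [ 0.137 -0.014 -0.991] 586.8777846904287 [-0.10346018  0.          0.          0.          0.        ]
```

View pics/scene0.png

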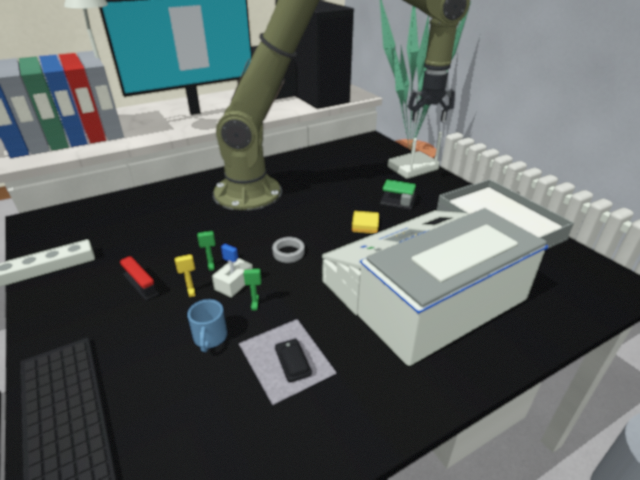

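View pics/top0.png

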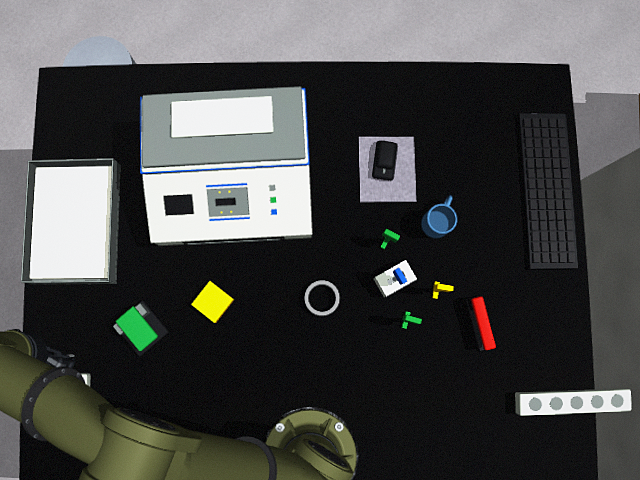

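The scene shows the blue key in its white holder near top-view pixel (396,278), with two green look-alikes and one yellow one standing around it. The printer's slot is near top-view pixel (226,202).

```bash
cat > h.py <<'E'
from bench import bot
import cv2, numpy as np
from scipy.spatial.transform import Rotation as Ro
def cam(i):
    R=cv2.Rodrigues(i["rvec"])[0]; return R,-R.T@np.ravel(i["tvec"])
def ray(i,p):
    R,c=cam(i); u=cv2.undistortPoints(np.float64(p).reshape(-1,1,2),i["mtx"],i["dist_coeffs"])[:,0]
    d=np.c_[u,np.ones(len(u))]@R; return c,d/np.linalg.norm(d,axis=1)[:,None]
def onplane(i,p,pt,n=(0,0,1)):
    c,d=ray(i,p); n=np.array(n,float); return c+d*(((np.array(pt)-c)@n)/(d@n))[:,None]
def tri(obs):  # [(img,pix),...] -> point, residual
    A=np.zeros((3,3));b=np.zeros(3);L=[]
    for i,p in obs:
        c,d=ray(i,[p]);P=np.eye(3)-np.outer(d[0],d[0]);A+=P;b+=P@c;L.append((P,c))
    x=np.linalg.solve(A,b); return x,[np.linalg.norm(P@(x-c)) for P,c in L]
def proj(i,X): return cv2.projectPoints(np.float64(X).reshape(-1,1,3),i["rvec"],i["tvec"],i["mtx"],i["dist_coeffs"])[0][:,0]
def blobs(mask,amin=15):
    cs,_=cv2.findContours(mask.astype(np.uint8),cv2.RETR_EXTERNAL,cv2.CHAIN_APPROX_NONE)
    return [c for c in cs if cv2.contourArea(c)>=amin]
def hsv(i): return cv2.cvtColor(i["color"],cv2.COLOR_RGB2HSV)
def cen(c): m=cv2.moments(c); return np.array([m["m10"],m["m01"]])/m["m00"]
E
python3 - <<'E'
from h import *
T=bot.get_image("top");S=bot.get_image("scene")
out=[]
for nm,i in(("T",T),("S",S)):
    H=hsv(i)
    b=blobs(cv2.inRange(H,(105,140,90),(125,255,255))>0,20)
    for c in b: print(nm,"blue",cen(c).round(1),cv2.contourArea(c))
H=hsv(T); m=cv2.inRange(H,(0,0,150),(179,60,255)); m[:, :360]=0;m[:255]=0;m[305:]=0;m[:,425:]=0
m=cv2.morphologyEx(m,cv2.MORPH_CLOSE,np.ones((13,13)))
c=max(blobs(m>0),key=cv2.contourArea); r=cv2.minAreaRect(c); print("holder",r); B=onplane(T,cv2.boxPoints(r),(0,0,.045)); print(B.round(4),B.mean(0))
a=cv2.resize(T["color"][225:335,360:470],(400,400),interpolation=cv2.INTER_CUBIC)
b=cv2.resize(T["color"][160:250,135:315],(800,400),interpolation=cv2.INTER_CUBIC)[:, :400+0]
b2=cv2.resize(T["color"][170:230,190:290],(400,240),interpolation=cv2.INTER_CUBIC)
b2=np.vstack([b2,np.zeros((160,400,3),np.uint8)])
d=cv2.resize(S["color"][225:315,160:280],(533,400)); 
cv2.imwrite("pics/c1.png",np.hstack([a,b2])[:,:,::-1])
# printer edges at top (blue stripe lines on panel)
P=onplane(T,[[226,202],[150,242],[311,236],[143,172],[310,168]],(0,0,.12));print(P.round(3))
E
```

```text
T blue [400.4 275.1] 71.0
T blue [228.2 218.6] 26.0
T blue [437.9 221.5] 201.5
T blue [225.1 184.7] 32.0
T blue [229.9 158.7] 101.0
S blue [228.7 252. ] 206.0
S blue [ 73.6 129.6] 410.5
S blue [ 12.3 136.6] 592.0
S blue [53.5 73.2] 537.0
holder ((395.6539001464844, 277.7692565917969), (22.326251983642578, 35.34989929199219), 60.255123138427734)
[[ 0.4466 -0.1681  0.045 ]
 [ 0.4901 -0.2475  0.045 ]
 [ 0.4405 -0.274   0.045 ]
 [ 0.3974 -0.1947  0.045 ]] [ 0.44367269 -0.22109438  0.045     ]
[[ 0.627  0.198  0.12 ]
 [ 0.531  0.381  0.12 ]
 [ 0.541 -0.008  0.12 ]
 [ 0.705  0.404  0.12 ]
 [ 0.71  -0.008  0.12 ]]
```

View pics/c1.png

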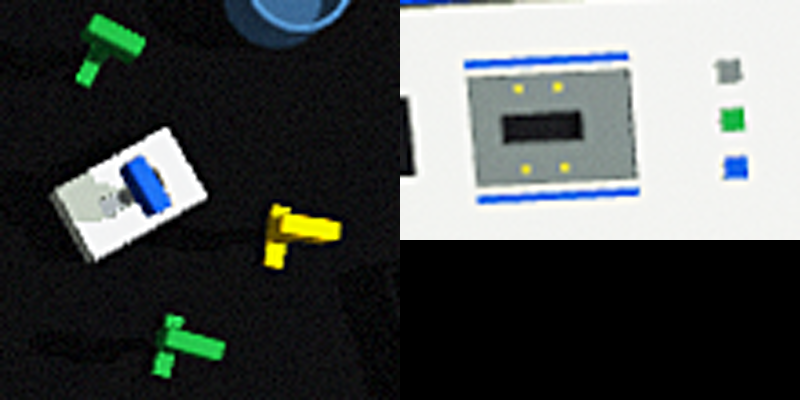

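The left crop shows the holder with its foot axis running lower-left to upper-right, and the look-alikes clear of the jaw line. The right crop shows the slot parked to one side of the window. Next I triangulate the handle and plan an approach pose above it.

```bash
cat >> h.py <<'E'
def pose(s=None):
    s=s or bot.get_state(); M=np.eye(4); M[:3,:3]=Ro.from_quat(s["eef_rot"]).as_matrix(); M[:3,3]=s["eef_pos"]; return M
def tool(pos,z,x):
    z=np.array(z,float);z/=np.linalg.norm(z);x=np.array(x,float);x-=z*(x@z);x/=np.linalg.norm(x)
    M=np.eye(4);M[:3,:3]=np.c_[x,np.cross(z,x),z];M[:3,3]=pos;return M
def plan(G,M=None):
    from scipy.linalg import expm,logm
    M=pose() if M is None else M; D=np.linalg.inv(M)@G; rv=Ro.from_matrix(D[:3,:3]).as_rotvec()
    n=int(np.ceil(max(np.linalg.norm(D[:3,3])/.0385,np.degrees(np.linalg.norm(rv))/6.8,1)))
    A=expm(np.real(logm(D))/n); print("total",D[:3,3].round(4),rv.round(4),"n",n,"row",A[:3,3].round(4),(rv/n).round(4))
E
python3 - <<'E'
from h import *
T=bot.get_image("top");S=bot.get_image("scene")
print(tri([(T,(400.4,275.1)),(S,(228.7,252.0))]))
a=np.radians(-61.3)
plan(tool((.40,-.20,.29),(0,0,-1),(np.cos(a),np.sin(a),0)))
W=bot.get_image("wrist");R,c=cam(W);M=pose();print("cam in tool",(M[:3,:3].T@(c-M[:3,3])).round(4),(M[:3,:3].T@R.T).round(3),W["mtx"][0,0])
E
```

```text
(array([ 0.44444267, -0.22455967,  0.10499873]), [np.float64(0.0014113948517560598), np.float64(0.0014113948517560748)])
total [-0.6253  0.4472 -0.0812] [6.0000e-04 3.0000e-04 2.1779e+00] n 21 row [ 0.0039  0.0448 -0.0039] [0.     0.     0.1037]
cam in tool [ 0.     -0.082  -0.1631] [[ 1.    -0.     0.001]
 [ 0.     0.949  0.317]
 [-0.001 -0.317  0.949]] 397.472269467114
```

Run:
```python
from h import *
a=np.radians(-61.3)
plan(tool((.44,-.22,.29),(0,0,-1),(np.cos(a),np.sin(a),0)))
```

```text
total [-0.6253  0.4919 -0.0811] [5.0000e-04 2.0000e-04 2.1779e+00] n 21 row [ 0.0062  0.0461 -0.0039] [0.     0.     0.1037]
```

Call:
{"op": "carry_out", "data": {
  "commands": [
    {"fingers": 0.05,"travel": [0.0054,0.04,-0.007],"turn": [0,0,0.091]},
    {"fingers": 0.05,"travel": [0.0054,0.04,-0.007],"turn": [0,0,0.091]},
    {"fingers": 0.05,"travel": [0.0054,0.04,-0.007],"turn": [0,0,0.091]},
    {"fingers": 0.05,"travel": [0.0054,0.04,-0.007],"turn": [0,0,0.091]},
    {"fingers": 0.05,"travel": [0.0054,0.04,-0.007],"turn": [0,0,0.091]},
    {"fingers": 0.05,"travel": [0.0054,0.04,-0.007],"turn": [0,0,0.091]},
    {"fingers": 0.05,"travel": [0.0054,0.04,-0.007],"turn": [0,0,0.091]},
    {"fingers": 0.05,"travel": [0.0054,0.04,-0.007],"turn": [0,0,0.091]}
  ]
}}

```text
t: 1.02
eef_pos: [0.5274, 0.3739, 0.2615]
eef_rot: [0.983, 0.186, -0.004, -0.003]
force: [0.5, 0.7, -0.9]
gripper_width: 0.0499
```

Run:
```python
from h import *
s=bot.get_state();print(s["t"],s["eef_pos"],s["joint_positions"])
a=np.radians(-61.3)
plan(tool((.44,-.22,.29),(0,0,-1),(np.cos(a),np.sin(a),0)))
```

```text
1.0167 [0.52743771 0.37393328 0.26153342] [-0.63755112  0.50796167 -0.0207475   1.34278845  0.00152758  1.29624733
 -0.281803  ]
total [-0.2988  0.5206 -0.0298] [-2.0000e-04  1.1100e-02  1.4442e+00] n 16 row [ 0.0064  0.0405 -0.0019] [-0.      0.0007  0.0903]
```

Call:
{"op": "carry_out", "data": {
  "commands": [
    {"fingers": 0.05,"travel": [0.0064,0.0405,-0.002],"turn": [0,0,0.09]},
    {"fingers": 0.05,"travel": [0.0064,0.0405,-0.002],"turn": [0,0,0.09]},
    {"fingers": 0.05,"travel": [0.0064,0.0405,-0.002],"turn": [0,0,0.09]},
    {"fingers": 0.05,"travel": [0.0064,0.0405,-0.002],"turn": [0,0,0.09]},
    {"fingers": 0.05,"travel": [0.0064,0.0405,-0.002],"turn": [0,0,0.09]},
    {"fingers": 0.05,"travel": [0.0064,0.0405,-0.002],"turn": [0,0,0.09]},
    {"fingers": 0.05,"travel": [0.0064,0.0405,-0.002],"turn": [0,0,0.09]},
    {"fingers": 0.05,"travel": [0.0064,0.0405,-0.002],"turn": [0,0,0.09]}
  ]
}}

```text
t: 1.68
eef_pos: [0.5961, 0.0555, 0.2754]
eef_rot: [0.982, -0.191, -0.003, -0.002]
force: [0.8, 0.1, 0.7]
gripper_width: 0.0499
```

Call:
{"op": "carry_out", "data": {
  "commands": [
    {"fingers": 0.05,"travel": [0.0064,0.0405,-0.002],"turn": [0,0,0.09]},
    {"fingers": 0.05,"travel": [0.0064,0.0405,-0.002],"turn": [0,0,0.09]},
    {"fingers": 0.05,"travel": [0.0064,0.0405,-0.002],"turn": [0,0,0.09]},
    {"fingers": 0.05,"travel": [0.0064,0.0405,-0.002],"turn": [0,0,0.09]},
    {"fingers": 0.05,"travel": [0.0064,0.0405,-0.002],"turn": [0,0,0.09]},
    {"fingers": 0.05,"travel": [0.0064,0.0405,-0.002],"turn": [0,0,0.09]},
    {"fingers": 0.05,"travel": [0,0.01,0],"turn": [0,0,0.05]}
  ]
}}

```text
t: 2.27
eef_pos: [0.4755, -0.1787, 0.2873]
eef_rot: [0.873, -0.487, -0.002, 0.001]
force: [0.3, 0.1, -0.4]
gripper_width: 0.05
```

Run:
```python
from h import *
s=bot.get_state();print(s["t"],s["eef_pos"],s["joint_positions"].round(2))
a=np.radians(-61.3)
plan(tool((.444,-.223,.25),(0,0,-1),(np.cos(a),np.sin(a),0)))
W=bot.get_image("wrist");cv2.imwrite("pics/w1.png",W["color"][:,:,::-1])
H=hsv(W)
for c in blobs(cv2.inRange(H,(105,140,60),(125,255,255))>0,100):
    r=cv2.minAreaRect(c);print(r,cv2.contourArea(c),onplane(W,cv2.boxPoints(r),(0,0,.12)).round(4).tolist())
```

```text
2.2667 [ 0.47553402 -0.17872773  0.28733649] [-0.01  0.28  0.44  1.67 -0.13  1.22 -0.56]
total [0.0212 0.05   0.0374] [0.0026 0.0021 0.0517] n 2 row [0.0109 0.0249 0.0187] [0.0013 0.001  0.0258]
((341.9417724609375, 254.07191467285156), (17.21042251586914, 51.96437072753906), 2.12109637260437) 761.5 [[0.4228, -0.2239, 0.12], [0.4654, -0.1989, 0.12], [0.4728, -0.212, 0.12], [0.4305, -0.2375, 0.12]]
```

View pics/w1.png

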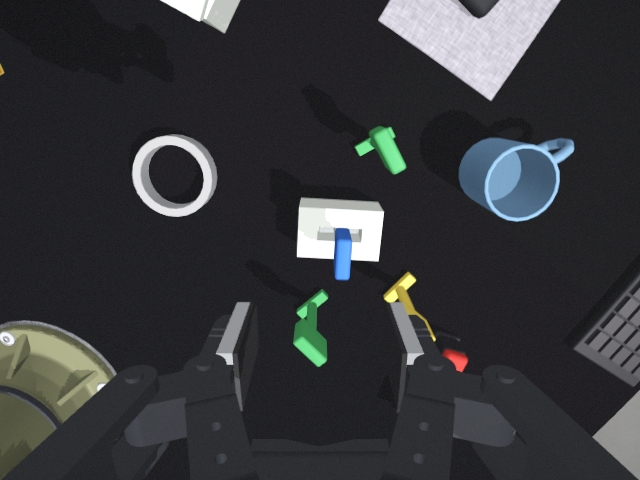

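The blue handle is at (342,254) in the wrist view, with the holder's top around (340,230). The look-alikes flank it but sit outside the jaw line, so I move in closer above it.

Call:
{"op": "carry_out", "data": {
  "commands": [
    {"fingers": 0.05,"travel": [0.006,0.016,0.03],"turn": [0.001,0.001,0.01]},
    {"fingers": 0.05,"travel": [0.007,0.017,0.03],"turn": [0.001,0.001,0.01]},
    {"fingers": 0.05,"travel": [0.007,0.017,0.03],"turn": [0,0,0]},
    {"fingers": 0.05,"travel": [0,0,0],"turn": [0,0,0]}
  ]
}}

```text
t: 2.65
eef_pos: [0.444, -0.2219, 0.197]
eef_rot: [0.868, -0.497, 0.004, -0.002]
force: [-0.7, -0.2, -0.0]
gripper_width: 0.0501
```

Run:
```python
from h import *
s=bot.get_state();M=pose();print(s["t"],s["eef_pos"],np.degrees(np.arctan2(M[1,0],M[0,0])),M[:3,2])
W=bot.get_image("wrist");cv2.imwrite("pics/w2.png",W["color"][:,:,::-1])
H=hsv(W)
for c in blobs(cv2.inRange(H,(105,140,60),(125,255,255))>0,300):
    r=cv2.minAreaRect(c);print("blue",r,cv2.contourArea(c),onplane(W,cv2.boxPoints(r),(0,0,.12)).round(4).tolist())
m=cv2.inRange(H,(0,0,110),(179,60,255))|cv2.inRange(H,(105,140,60),(125,255,255))
for c in blobs(m>0,2000):
    x,y,w,h=cv2.boundingRect(c)
    if 200<x and x+w<460:
        r=cv2.minAreaRect(c); B=onplane(W,cv2.boxPoints(r),(0,0,.045));print("holder?",r,B.round(4).tolist())
cv2.imwrite("pics/w2c.png",W["color"][150:450,120:520][:,:,::-1].repeat(2,0).repeat(2,1))
```

```text
2.65 [ 0.44399073 -0.22188702  0.19702682] -59.54006329528324 [ 8.88538347e-03 -1.97628577e-04 -9.99960505e-01]
blue ((320.0794982910156, 234.50180053710938), (21.22179412841797, 69.25484466552734), 1.301952600479126) 1350.5 [[0.4241, -0.2252, 0.12], [0.4645, -0.203, 0.12], [0.4709, -0.2144, 0.12], [0.4308, -0.2373, 0.12]]
holder? ((319.4371337890625, 219.5738525390625), (111.46397399902344, 99.13630676269531), 1.7357046604156494) [[0.3775, -0.2041, 0.045], [0.4534, -0.1665, 0.045], [0.4959, -0.2442, 0.045], [0.4232, -0.2883, 0.045]]
```

View pics/w2c.png

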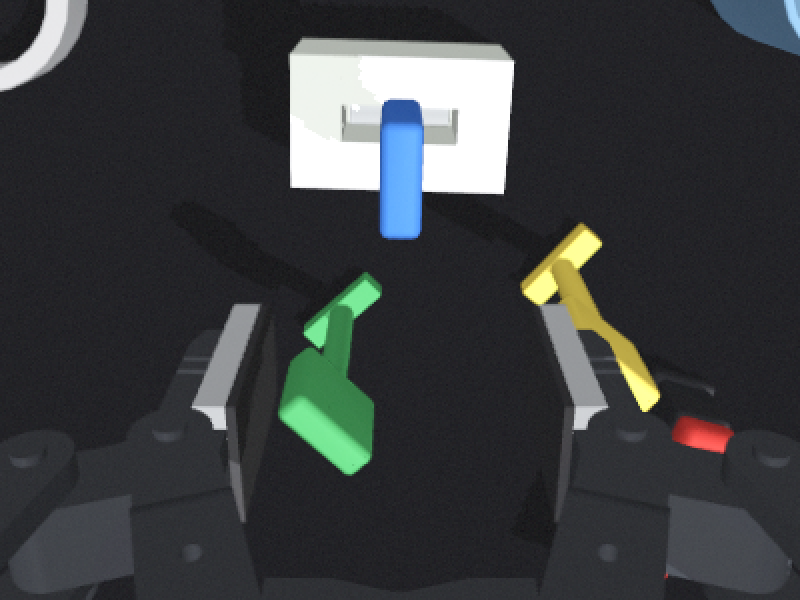

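The handle's top face spans about (311–331, 211–269) in full-image pixels. The holder's top corners are near (265,178), (376,180), (372,246) and (265,244).

Run:
```python
from h import *
W=bot.get_image("wrist")
f=lambda p:np.array(p)/2.+np.array([120,150])
B=onplane(W,f([(382,122),(422,122),(420,238),(381,238)]),(0,0,.12));print(B.round(4),B.mean(0))
B=onplane(W,f([(290,55),(513,60),(504,193),(291,187)]),(0,0,.045));print(B.round(4),B.mean(0))
for k in((0,1),(3,2)): d=B[k[1]]-B[k[0]];print(np.degrees(np.arctan2(d[1],d[0])),np.linalg.norm(d))
# two-view height of handle's near edge using saved pose of view 1
T=bot.get_image("top")
# tool pose of view 1 -> camera pose via hand-eye from now
M=pose();R,c=cam(W);C=np.eye(4);C[:3,:3]=R.T;C[:3,3]=c;X=np.linalg.inv(M)@C
a=np.radians(-61.3);G=tool((.444,-.223,.25),(0,0,-1),(np.cos(a),np.sin(a),0))
D=np.eye(4);D[:3,:3]=Ro.from_rotvec([.0026,.0021,.0517]).as_matrix();D[:3,3]=[.0212,.05,.0374]
C1=G@np.linalg.inv(D)@X;W1=dict(W);W1["rvec"]=cv2.Rodrigues(C1[:3,:3].T)[0];W1["tvec"]=-C1[:3,:3].T@C1[:3,3]
print("edge",tri([(W1,(341.0,280.)),(W,(319.8,269.))]))
```

```text
[[ 0.4605 -0.2063  0.12  ]
 [ 0.4669 -0.2171  0.12  ]
 [ 0.4329 -0.2368  0.12  ]
 [ 0.4264 -0.2257  0.12  ]] [ 0.44668115 -0.22149675  0.12      ]
[[ 0.4492 -0.1688  0.045 ]
 [ 0.4929 -0.2472  0.045 ]
 [ 0.4434 -0.2747  0.045 ]
 [ 0.4    -0.1956  0.045 ]] [ 0.44637686 -0.22158401  0.045     ]
-60.82014540078533 0.08976007414739498
-61.28705236305107 0.09023187896701013
edge (array([ 0.42720482, -0.23016653,  0.12204921]), [np.float64(0.0028924292484952714), np.float64(0.0028924292484952224)])
```

Run:
```python
from h import *
a=np.radians(-60.2)
plan(tool((.4466,-.2215,.083),(0,0,-1),(np.cos(a),np.sin(a),0)))
```

```text
total [-0.0015  0.0046  0.1187] [-0.0137 -0.0095  0.0152] n 4 row [-0.0003  0.001   0.0297] [-0.0034 -0.0024  0.0038]
```

Call:
{"op": "carry_out", "data": {
  "commands": [
    {"fingers": 0.05,"travel": [-0.001,0.003,0.02],"turn": [-0.0137,-0.0095,0.015]},
    {"fingers": 0.05,"travel": [0,0,0.025],"turn": [0,0,0]},
    {"fingers": 0.05,"travel": [0,0,0.025],"turn": [0,0,0]}
  ]
}}

```text
t: 3.05
eef_pos: [0.4562, -0.2211, 0.1385]
eef_rot: [0.867, -0.499, 0.009, -0.002]
force: [-0.0, -0.5, 0.1]
gripper_width: 0.0498
```

Run:
```python
from h import *
a=np.radians(-60.2)
plan(tool((.4466,-.2215,.083),(0,0,-1),(np.cos(a),np.sin(a),0)));print(bot.get_state()["eef_pos"],bot.get_state()["dq"])
```

```text
total [-0.0052  0.0092  0.0554] [-0.0127 -0.013   0.0062] n 2 row [-0.0025  0.0045  0.0277] [-0.0064 -0.0065  0.0031]
[ 0.45618465 -0.22106465  0.13852701] [ 0.13221967  0.36855026 -0.17644724  0.36219169 -0.26283769 -0.74989313
  0.23121638]
```

Call:
{"op": "carry_out", "data": {
  "commands": [
    {"fingers": 0.05,"travel": [-0.005,0.009,0],"turn": [-0.0127,-0.013,0.006]},
    {"fingers": 0.05,"travel": [0,0,0],"turn": [0,0,0]},
    {"fingers": 0.05,"travel": [0,0,0],"turn": [0,0,0]}
  ]
}}

```text
t: 3.3
eef_pos: [0.4475, -0.2181, 0.1383]
eef_rot: [0.867, -0.499, -0.002, -0.0]
force: [0.6, -0.1, -0.2]
gripper_width: 0.05
```

Run:
```python
from h import *
a=np.radians(-60.2)
plan(tool((.4466,-.2215,.083),(0,0,-1),(np.cos(a),np.sin(a),0)));print(bot.get_state()["eef_pos"],bot.get_state()["dq"].round(3))
```

```text
total [0.0027 0.0024 0.0553] [0.0012 0.0035 0.0058] n 2 row [0.0013 0.0012 0.0277] [0.0006 0.0018 0.0029]
[ 0.44750838 -0.21810812  0.13833219] [-0.013 -0.024  0.015 -0.027  0.017  0.044 -0.014]
```

Call:
{"op": "carry_out", "data": {
  "commands": [
    {"fingers": 0.05,"travel": [0.0027,0.0024,0],"turn": [0.001,0.003,0.005]},
    {"fingers": 0.05,"travel": [0,0,0.015],"turn": [0,0,0]},
    {"fingers": 0.05,"travel": [0,0,0.015],"turn": [0,0,0]},
    {"fingers": 0.05,"travel": [0,0,0.015],"turn": [0,0,0]},
    {"fingers": 0.05,"travel": [0,0,0.008],"turn": [0,0,0]},
    {"fingers": 0.05,"travel": [0,0,0],"turn": [0,0,0]}
  ]
}}

```text
t: 3.8
eef_pos: [0.4546, -0.225, 0.0936]
eef_rot: [0.866, -0.5, 0.009, -0.002]
force: [0.7, -0.1, 0.2]
gripper_width: 0.0501
```

Run:
```python
from h import *
a=np.radians(-60.2)
plan(tool((.4466,-.2215,.083),(0,0,-1),(np.cos(a),np.sin(a),0)));print(bot.get_state()["eef_pos"],bot.get_state()["dq"].round(3))
```

```text
total [-0.0071  0.0053  0.0104] [-0.0122 -0.0144  0.0023] n 1 row [-0.0071  0.0053  0.0104] [-0.0122 -0.0144  0.0023]
[ 0.45456109 -0.22497601  0.09357618] [-0.002 -0.023  0.009 -0.024  0.009  0.025 -0.01 ]
```

Call:
{"op": "carry_out", "data": {
  "commands": [
    {"fingers": 0.05,"travel": [-0.007,0.005,0.005],"turn": [-0.012,-0.014,0.002]},
    {"fingers": 0.05,"travel": [0,0,0.003],"turn": [0,0,0]},
    {"fingers": 0.05,"travel": [0,0,0],"turn": [0,0,0]}
  ]
}}

```text
t: 4.05
eef_pos: [0.4475, -0.222, 0.0873]
eef_rot: [0.865, -0.502, 0.001, -0.0]
force: [0.9, -1.2, -0.7]
gripper_width: 0.0496
```

Run:
```python
from h import *
a=np.radians(-60.2)
plan(tool((.4466,-.2215,.083),(0,0,-1),(np.cos(a),np.sin(a),0)));print(bot.get_state()["eef_pos"],bot.get_state()["dq"].round(3))
```

```text
total [-0.0009  0.0005  0.0043] [-0.0014 -0.0018 -0.0003] n 1 row [-0.0009  0.0005  0.0043] [-0.0014 -0.0018 -0.0003]
[ 0.4474544  -0.22204242  0.08731204] [-0.005 -0.013  0.006 -0.     0.009  0.032 -0.008]
```

Call:
{"op": "carry_out", "data": {
  "commands": [
    {"fingers": 0.05,"travel": [-0.0009,0.0005,0.003],"turn": [-0.0014,-0.0018,0]},
    {"fingers": 0.03,"travel": [0,0,0],"turn": [0,0,0]},
    {"fingers": 0.0,"travel": [0,0,0],"turn": [0,0,0]},
    {"fingers": 0.0,"travel": [0,0,0],"turn": [0,0,0]},
    {"fingers": 0.0,"travel": [0,0,0],"turn": [0,0,0]},
    {"fingers": 0.0,"travel": [0,0,0],"turn": [0,0,0]}
  ]
}}

```text
t: 4.55
eef_pos: [0.4473, -0.2217, 0.0855]
eef_rot: [0.865, -0.502, 0.001, -0.0]
force: [0.1, -0.0, -0.9]
gripper_width: 0.0123
```

Run:
```python
from h import *
a=np.radians(-60.2)
plan(tool((.4466,-.2215,.083),(0,0,-1),(np.cos(a),np.sin(a),0)));s=bot.get_state();print(s["t"],s["eef_pos"],s["force"],s["wrist_torque"],s["gripper_width"])
```

```text
total [-0.0005  0.0005  0.0025] [-0.0014 -0.0015 -0.0001] n 1 row [-0.0005  0.0005  0.0025] [-0.0014 -0.0015 -0.0001]
4.55 [ 0.44729037 -0.22170407  0.08554193] [ 0.06124946 -0.00484866 -0.86266321] [0.05725167 0.01299317 0.02525021] 0.012283157661660661
```

Call:
{"op": "carry_out", "data": {
  "commands": [
    {"fingers": 0.0,"travel": [0,0,-0.006],"turn": [0,0,0]},
    {"fingers": 0.0,"travel": [0,0,-0.006],"turn": [0,0,0]},
    {"fingers": 0.0,"travel": [0,0,0],"turn": [0,0,0]}
  ]
}}

```text
t: 4.8
eef_pos: [0.4468, -0.2216, 0.0983]
eef_rot: [0.865, -0.502, 0.0, -0.0]
force: [-0.2, 0.2, -1.6]
gripper_width: 0.0124
```

Run:
```python
from h import *
a=np.radians(-60.2)
plan(tool((.4473,-.2217,.1),(0,0,-1),(np.cos(a),np.sin(a),0)));s=bot.get_state();print(s["t"],s["eef_pos"],s["force"],s["wrist_torque"],s["gripper_width"])
```

```text
total [ 0.0003 -0.0004 -0.0017] [-0.0004 -0.0005 -0.0004] n 1 row [ 0.0003 -0.0004 -0.0017] [-0.0004 -0.0005 -0.0004]
4.8 [ 0.4467958  -0.22164715  0.09826244] [-0.15822232  0.17823645 -1.64338178] [-0.02072412 -0.0121379  -0.03637945] 0.01244241484891507
```

Drift is tiny at this rate and the wrist carries the weight. I keep lifting.

Call:
{"op": "carry_out", "data": {
  "commands": [
    {"fingers": 0.0,"travel": [0,0,-0.008],"turn": [0,0,0]},
    {"fingers": 0.0,"travel": [0,0,-0.008],"turn": [0,0,0]},
    {"fingers": 0.0,"travel": [0,0,-0.008],"turn": [0,0,0]},
    {"fingers": 0.0,"travel": [0,0,-0.01],"turn": [0,0,0]},
    {"fingers": 0.0,"travel": [0,0,-0.02],"turn": [0,0,0]},
    {"fingers": 0.0,"travel": [0,0,-0.03],"turn": [0,0,0]},
    {"fingers": 0.0,"travel": [0,0,-0.03],"turn": [0,0,0]},
    {"fingers": 0.0,"travel": [0,0,-0.03],"turn": [0,0,0]}
  ]
}}

```text
t: 5.47
eef_pos: [0.443, -0.22, 0.2478]
eef_rot: [0.865, -0.502, -0.005, 0.001]
force: [0.4, -0.2, -1.7]
gripper_width: 0.0121
```

Run:
```python
from h import *
s=bot.get_state();print(s["t"],s["eef_pos"],s["force"],s["wrist_torque"],s["gripper_width"])
T=bot.get_image("top")
# printer yaw / mark from the top view: stripes on panel, window grey
y=np.radians(1.2)
a=y-np.pi/2
# view pose: TCP high over the front of the panel mark, tilted 25deg
z=np.array([np.sin(np.radians(25))*np.cos(y),np.sin(np.radians(25))*np.sin(y),-np.cos(np.radians(25))])
mark=np.array([.627,.198,.12])
plan(tool(mark-.20*z,z,(np.cos(a),np.sin(a),0)))
print(mark-.2*z)
```

```text
5.4667 [ 0.44297798 -0.22004425  0.24776499] [ 0.36792519 -0.15590285 -1.72285032] [-0.0367031  -0.04972927 -0.00137953] 0.012147551029103469
total [-0.3152 -0.2913 -0.0478] [0.4278 0.1078 0.4893] n 12 row [-0.0312 -0.0186 -0.0009] [0.0357 0.009  0.0408]
[0.54249489 0.19622987 0.30126156]
```

Call:
{"op": "carry_out", "data": {
  "commands": [
    {"fingers": 0.0,"travel": [-0.0312,-0.0186,-0.003],"turn": [0.0357,0.009,0.0408]},
    {"fingers": 0.0,"travel": [-0.0312,-0.0186,-0.003],"turn": [0.0357,0.009,0.0408]},
    {"fingers": 0.0,"travel": [-0.0312,-0.0186,-0.003],"turn": [0.0357,0.009,0.0408]},
    {"fingers": 0.0,"travel": [-0.0312,-0.0186,-0.001],"turn": [0.0357,0.009,0.0408]},
    {"fingers": 0.0,"travel": [-0.0312,-0.0186,-0.001],"turn": [0.0357,0.009,0.0408]},
    {"fingers": 0.0,"travel": [-0.0312,-0.0186,-0.001],"turn": [0.0357,0.009,0.0408]},
    {"fingers": 0.0,"travel": [-0.0312,-0.0186,-0.001],"turn": [0.0357,0.009,0.0408]},
    {"fingers": 0.0,"travel": [-0.0312,-0.0186,-0.001],"turn": [0.0357,0.009,0.0408]}
  ]
}}

```text
t: 6.18
eef_pos: [0.4932, 0.0619, 0.2923]
eef_rot: [0.751, -0.641, 0.113, -0.112]
force: [-0.2, -1.1, -1.0]
gripper_width: 0.0122
```

```bash
cat >> h.py <<'E'
def goal(mark,h,yaw,turn=0,slope=25):
    "TCP pose h above the mark along the panel normal; tool x along printer -y, then turned about tool z"
    y=np.radians(yaw);s=np.radians(slope);z=np.array([np.sin(s)*np.cos(y),np.sin(s)*np.sin(y),-np.cos(s)])
    G=tool(np.array(mark)-h*z,z,(np.sin(y),-np.cos(y),0)); G[:3,:3]=G[:3,:3]@Ro.from_rotvec([0,0,np.radians(turn)]).as_matrix(); return G
E
python3 - <<'E'
from h import *
s=bot.get_state();print(s["t"],s["eef_pos"],s["joint_positions"].round(2))
plan(goal((.627,.198,.12),.2,1.2))
E
```

```text
6.1833 [0.49322549 0.06185639 0.29234533] [-0.49  0.06  0.31  1.97  0.03  0.8  -1.62]
total [-0.125  -0.0695  0.01  ] [0.1173 0.0245 0.1324] n 4 row [-0.0321 -0.0157  0.003 ] [0.0293 0.0061 0.0331]
```

Call:
{"op": "carry_out", "data": {
  "commands": [
    {"fingers": 0.0,"travel": [-0.0321,-0.0157,0.003],"turn": [0.0293,0.0061,0.0331]},
    {"fingers": 0.0,"travel": [-0.0321,-0.0157,0.003],"turn": [0.0293,0.0061,0.0331]},
    {"fingers": 0.0,"travel": [-0.0321,-0.0157,0.003],"turn": [0.0293,0.0061,0.0331]},
    {"fingers": 0.0,"travel": [-0.0321,-0.0157,0.003],"turn": [0.0293,0.0061,0.0331]},
    {"fingers": 0.0,"travel": [0,0,0],"turn": [0,0,0]},
    {"fingers": 0.0,"travel": [0,0,0],"turn": [0,0,0]}
  ]
}}

```text
t: 6.68
eef_pos: [0.542, 0.2123, 0.308]
eef_rot: [0.696, -0.683, 0.152, -0.164]
force: [0.5, -1.4, -2.1]
gripper_width: 0.0124
```

Run:
```python
from h import *
s=bot.get_state();print(s["t"],s["eef_pos"],s["joint_positions"].round(2))
plan(goal((.627,.198,.12),.2,1.2))
W=bot.get_image("wrist");np.save("w3.npy",W,allow_pickle=True);np.save("w3m.npy",pose());cv2.imwrite("pics/w3.png",W["color"][:,:,::-1])
```

```text
6.6833 [0.54203071 0.21234024 0.3080125 ] [-0.75  0.15  0.22  1.88  0.26  0.74 -2.24]
total [0.0162 0.0028 0.0059] [-0.0149  0.0112 -0.0044] n 1 row [0.0162 0.0028 0.0059] [-0.0149  0.0112 -0.0044]
```

View pics/w3.png

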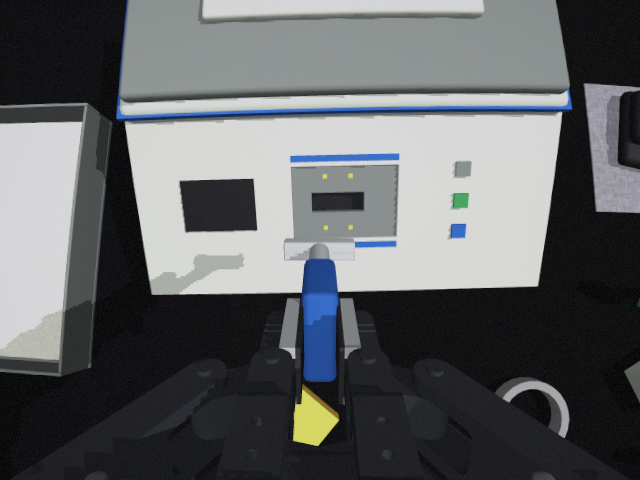

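The wrist view shows the slot at about (338,201) in the window (x 292–397), with the key's foot at about (284–355, 250), parallel to it. I triangulate the slot and the stripe and yellow-dot features.

```bash
cat > feat.py <<'E'
from h import *
def feats(i,box,win=None):
    x0,y0,x1,y1=box; k=6
    c=cv2.resize(i["color"][y0:y1,x0:x1],None,fx=k,fy=k,interpolation=cv2.INTER_CUBIC); H=cv2.cvtColor(c,cv2.COLOR_RGB2HSV)
    back=lambda p:(np.array(p)+.5)/k-.5+np.array([x0,y0])
    o={}
    d=[b for b in blobs(H[:,:,2]<70,200) ]
    d=[b for b in d if 1.6<max(cv2.minAreaRect(b)[1])/min(cv2.minAreaRect(b)[1])<4.5 and cv2.contourArea(b)>.8*np.prod(cv2.minAreaRect(b)[1])]
    b=max(d,key=cv2.contourArea); r=cv2.minAreaRect(b); o["slot"]=back(cen(b)); o["slotbox"]=back(cv2.boxPoints(r))
    ye=[back(cen(b)) for b in blobs(cv2.inRange(H,(20,110,110),(35,255,255))>0,20)]; o["dots"]=sorted(map(tuple,np.round(ye,2)),key=lambda p:p[1])
    bl=[b for b in blobs(cv2.inRange(H,(105,140,60),(125,255,255))>0,200)]
    o["blue"]=[(back(cen(b)).round(2).tolist(),back(cv2.boxPoints(cv2.minAreaRect(b))).round(1).tolist()) for b in bl]
    return o
E
python3 - <<'E'
from feat import *
W=np.load("w3.npy",allow_pickle=True).item();T=bot.get_image("top")
fw=feats(W,(270,145,420,240));ft=feats(T,(190,176,255,225))
print(fw);print(ft)
print(tri([(W,fw["slot"]),(T,ft["slot"])]))
E
```

```text
{'slot': array([337.39944344, 200.9165926 ]), 'slotbox': array([[311.52016068, 192.42430496],
       [363.07621002, 191.7252388 ],
       [363.31598663, 209.40899658],
       [311.75993729, 210.10806274]]), 'dots': [(np.float64(350.13), np.float64(175.25)), (np.float64(324.38), np.float64(175.88)), (np.float64(350.22), np.float64(226.67)), (np.float64(325.46), np.float64(227.21))], 'blue': [([344.72, 157.32], [[290.1, 155.3], [398.2, 153.2], [398.3, 159.2], [290.2, 161.4]])]}
{'slot': array([225.16626072, 201.37035843]), 'slotbox': array([[214.96209717, 198.4616909 ],
       [234.90174484, 197.32228088],
       [235.30532837, 204.38493347],
       [215.3656826 , 205.52434349]]), 'dots': [(np.float64(228.9), np.float64(191.18)), (np.float64(219.09), np.float64(191.75)), (np.float64(230.72), np.float64(211.31)), (np.float64(220.96), np.float64(211.85))], 'blue': [([230.87, 218.48], [[211.2, 218.6], [249.2, 216.5], [249.3, 218.4], [211.3, 220.5]]), ([204.58, 219.88], [[200.2, 215.2], [209.1, 215.2], [209.1, 224.4], [200.2, 224.4]]), ([225.82, 184.69], [[205.5, 184.7], [246.4, 182.7], [246.5, 184.6], [205.6, 186.7]])]}
(array([0.62850546, 0.1998999 , 0.117878  ]), [np.float64(0.00043396923248502204), np.float64(0.0004339692324850356)])
```

Run:
```python
from feat import *
W=np.load("w3.npy",allow_pickle=True).item();T=bot.get_image("top");M=np.load("w3m.npy")
mk=np.array([.6285,.1999,.118])
for yaw in(1.2,):
    n=-goal(mk,0,yaw)[:3,2]
    for i,box in((W,(270,145,420,240)),(T,(190,176,255,225))):
        f=feats(i,box); B=onplane(i,f["slotbox"],mk,n)
        for a,b in((0,1),(3,2)):
            d=B[b]-B[a];print("slot yaw",np.degrees(np.arctan2(d[0],-d[1])).round(2),np.linalg.norm(d).round(4),end=" ")
        print("short",np.linalg.norm(B[3]-B[0]).round(4),B.mean(0).round(4))
        for c,b in f["blue"]:
            B=onplane(i,b,mk,n);d=(B[1]-B[0]+B[2]-B[3])/2;print("stripe yaw",np.degrees(np.arctan2(d[0],-d[1])).round(2),np.linalg.norm(d).round(4))
        D=onplane(i,f["dots"],mk,n);print("dots",D.mean(0).round(4));
        d=D[:2].mean(0)-D[2:].mean(0);print("upslope",np.degrees(np.arctan2(d[1],d[0])).round(2))
# foot projection in the wrist view
for z in(.0655,.0755):
    print(proj(W,[(M@np.array([x,y+.0005,z,1]))[:3] for x,y in((-.022,-.006),(.022,-.006),(.022,.006),(-.022,.006))]).round(1).tolist())
H=hsv(W)[225:275,270:370];c=cv2.resize(W["color"][225:275,270:370],None,fx=8,fy=8,interpolation=cv2.INTER_CUBIC);cv2.imwrite("pics/foot.png",c[:,:,::-1])
```

```text
slot yaw 1.82 0.049 slot yaw 1.85 0.0497 short 0.0173 [0.628  0.1999 0.1178]
stripe yaw 2.14 0.1004
dots [0.6274 0.1997 0.1175]
upslope 2.43
slot yaw 2.87 0.0486 slot yaw 2.89 0.0487 short 0.018 [0.6287 0.2    0.1181]
stripe yaw 2.42 0.0924
stripe yaw -0.59 0.0219
stripe yaw 2.05 0.0991
dots [0.6285 0.2005 0.118 ]
upslope 2.83
[[282.4, 236.3], [355.0, 236.2], [354.5, 254.7], [283.0, 254.8]]
[[283.8, 231.3], [353.7, 231.3], [353.2, 249.2], [284.4, 249.2]]
```

View pics/foot.png

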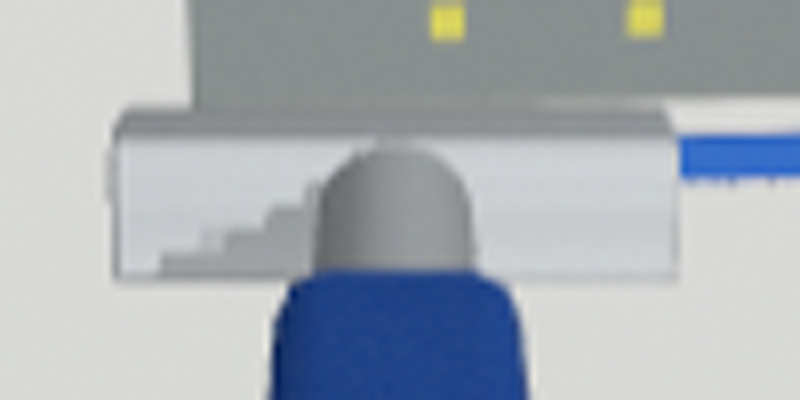

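The foot's top face sits at rows 242–260 against 236–255 predicted, so the key is offset about 3 mm along tool y, or slightly tilted. I check the handle the same way.

Run:
```python
from feat import *
W=np.load("w3.npy",allow_pickle=True).item();M=np.load("w3m.npy")
P=lambda L:proj(W,[(M@np.array([x,y,z,1]))[:3] for x,y,z in L]).round(1).tolist()
print("top face",P([(-.007,-.02,-.0345),(.007,-.02,-.0345),(.007,.02,-.0345),(-.007,.02,-.0345)]))
print("bottom -y edge",P([(-.007,-.02,.0055),(.007,-.02,.0055)]))
b=max(blobs(cv2.inRange(hsv(W)[240:],(105,140,40),(125,255,255))>0,300),key=cv2.contourArea)[:,0]+[0,240]
for y in range(b[:,1].min(),b[:,1].max()+1,6):
    q=b[b[:,1]==y][:,0];print(y,q.min(),q.max(),end="; ")
print(b[:,1].max(),b[:,1].min())
V=W["color"][250:390,320].astype(int);print([ (250+k,V[k].tolist()) for k in range(0,140,5)])
```

```text
top face [[298.6, 285.1], [337.9, 285.0], [336.3, 377.6], [300.6, 377.7]]
bottom -y edge [[303.0, 247.2], [334.0, 247.1]]
259 310 329; 265 305 334; 271 304 334; 277 304 335; 283 303 335; 289 303 336; 295 301 338; 301 301 338; 307 303 336; 313 303 336; 319 304 336; 325 304 336; 331 304 336; 337 304 335; 343 304 335; 349 304 335; 355 304 335; 361 304 335; 367 303 336; 373 303 336; 379 305 334; 381 259
[(250, [148, 152, 154]), (255, [149, 153, 156]), (260, [27, 63, 133]), (265, [34, 69, 137]), (270, [31, 67, 136]), (275, [33, 69, 138]), (280, [34, 68, 138]), (285, [31, 69, 139]), (290, [34, 70, 138]), (295, [52, 102, 191]), (300, [58, 111, 201]), (305, [55, 108, 199]), (310, [53, 107, 198]), (315, [54, 108, 198]), (320, [38, 81, 157]), (325, [41, 80, 154]), (330, [36, 77, 153]), (335, [38, 78, 153]), (340, [35, 77, 153]), (345, [38, 77, 152]), (350, [37, 77, 153]), (355, [37, 77, 152]), (360, [40, 78, 153]), (365, [37, 77, 153]), (370, [37, 76, 151]), (375, [37, 77, 152]), (380, [33, 68, 135]), (385, [16, 18, 16])]
```

Run:
```python
from feat import *
from scipy.optimize import least_squares
W=np.load("w3.npy",allow_pickle=True).item();M=np.load("w3m.npy")
r=.001
# key frame: (y,z up from centre) points -> observed rows on mid column
pts=[((-.02+r),.055,292.5),((.02-r),.055,381),(-.02,.015+r,259),(-.006+r/2,-.045,241.9),(.006-r/2,-.045,259.7),(-.006,-.055+r/2,238.5)]
def rows(p):
    y0,zc,t=p; R=Ro.from_rotvec([t,0,0]).as_matrix()
    X=[M[:3,:3]@(R@np.array([0,y,-z])+[0,y0,zc])+M[:3,3] for y,z,_ in pts]
    return proj(W,X)[:,1]
for fix in(0,1):
    f=(lambda p:rows(p)-[q[2] for q in pts]) if not fix else (lambda p:rows([p[0],p[1],0])-[q[2] for q in pts])
    s=least_squares(f,[0,.0205,0],x_scale=[1e-3,1e-3,1e-2]);print(s.x.round(4),s.fun.round(1))
```

```text
[ 0.0052  0.0235 -0.0137] [ 2.2 -0.7 -3.4  1.7  0.6 -0.3]
[0.0061 0.0258 0.    ] [ 3.7 -1.4 -2.7  1.  -0.4 -1.2]
```

Run:
```python
from h import *
G=goal((.6285,.1999,.118),.0925,2.2); G[:3,3]-=G[:3,:3]@[0,.004,0]
plan(G); print(pose()[:3,3],G[:3,3])
```

```text
total [ 0.0139 -0.      0.1159] [-0.0149  0.0029 -0.0228] n 4 row [ 0.0034 -0.0001  0.029 ] [-0.0037  0.0007 -0.0057]
[0.54224193 0.21019055 0.3080094 ] [0.59305918 0.1985385  0.20352394]
```

Call:
{"op": "carry_out", "data": {
  "commands": [
    {"fingers": 0.0,"travel": [0.014,0,0.01],"turn": [-0.015,0.003,-0.023]},
    {"fingers": 0.0,"travel": [0,0,0.02],"turn": [0,0,0]},
    {"fingers": 0.0,"travel": [0,0,0.02],"turn": [0,0,0]},
    {"fingers": 0.0,"travel": [0,0,0.02],"turn": [0,0,0]},
    {"fingers": 0.0,"travel": [0,0,0.015],"turn": [0,0,0]},
    {"fingers": 0.0,"travel": [0,0,0],"turn": [0,0,0]},
    {"fingers": 0.0,"travel": [0,0,0],"turn": [0,0,0]}
  ]
}}

```text
t: 7.42
eef_pos: [0.5806, 0.1834, 0.2319]
eef_rot: [0.698, -0.682, 0.152, -0.155]
force: [-0.5, 0.8, -1.5]
gripper_width: 0.012
```

Run:
```python
from h import *
G=goal((.6285,.1999,.118),.0925,2.2); G[:3,3]-=G[:3,:3]@[0,.004,0]
plan(G); s=bot.get_state();print(s["t"],s["force"],s["dq"].round(3),s["joint_positions"].round(2))
```

```text
total [-0.0148  0.0004  0.0311] [-0.0016 -0.0072 -0.0133] n 1 row [-0.0148  0.0004  0.0311] [-0.0016 -0.0072 -0.0133]
7.4167 [-0.4747018   0.80747331 -1.50940642] [ 0.025  0.01   0.01   0.018 -0.001 -0.004  0.009] [-0.64  0.26  0.24  1.95  0.21  0.54 -2.13]
```

Call:
{"op": "carry_out", "data": {
  "commands": [
    {"fingers": 0.0,"travel": [-0.0148,0,0.005],"turn": [-0.0016,-0.0072,-0.0133]},
    {"fingers": 0.0,"travel": [0,0,0],"turn": [0,0,0]},
    {"fingers": 0.0,"travel": [0,0,0.008],"turn": [0,0,0]},
    {"fingers": 0.0,"travel": [0,0,0.008],"turn": [0,0,0]},
    {"fingers": 0.0,"travel": [0,0,0.005],"turn": [0,0,0]},
    {"fingers": 0.0,"travel": [0,0,0],"turn": [0,0,0]}
  ]
}}

```text
t: 7.92
eef_pos: [0.5927, 0.1983, 0.2111]
eef_rot: [0.703, -0.677, 0.151, -0.158]
force: [-0.9, -0.2, -1.6]
gripper_width: 0.0125
```

Run:
```python
from h import *
G=goal((.6285,.1999,.118),.0925,2.2); G[:3,3]-=G[:3,:3]@[0,.004,0]
plan(G); s=bot.get_state();print(s["t"],s["force"],s["dq"].round(3))
W=bot.get_image("wrist");np.save("w4.npy",W,allow_pickle=True);np.save("w4m.npy",pose())
cv2.imwrite("pics/w4.png",cv2.resize(W["color"][140:330,240:440],(800,600*190//150*0+760//1 if 0 else 600),interpolation=cv2.INTER_CUBIC)[:,:,::-1])
```

```text
total [-0.0002  0.0029  0.007 ] [-0.0048  0.0019 -0.0019] n 1 row [-0.0002  0.0029  0.007 ] [-0.0048  0.0019 -0.0019]
7.9167 [-0.89000536 -0.1998271  -1.64913513] [ 0.    -0.003  0.001 -0.001  0.003  0.006 -0.002]
```

View pics/w4.png

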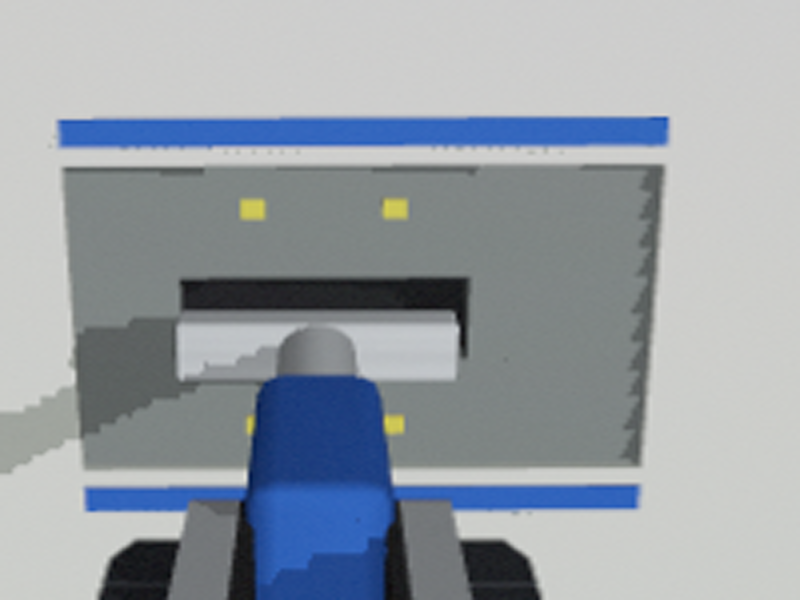

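The foot hovers just short of the slot. In crop pixels the slot is x 181–469, y 278–358, and the foot's top face is x 177–458, y 322–381. I convert both to the tool frame through the same camera so calibration errors cancel.

Run:
```python
from h import *
W=np.load("w4.npy",allow_pickle=True).item();M=np.load("w4m.npy");R,c=cam(W);Mi=np.linalg.inv(M)
px=lambda x,y:(240+x/4-.4,140+y*190/600-.3)
def tl(p,Z):
    u=cv2.undistortPoints(np.float64([[p]]),W["mtx"],W["dist_coeffs"])[0,0]; X=R.T@(np.array([u[0]*Z,u[1]*Z,Z]))+c
    return (Mi@np.append(X,1))[:3]
f=W["mtx"][0,0]
Zs=f*.05/(288/4);Zf=f*.0435/(281/4)
print("slot",tl(px(325,318),Zs).round(4),"upper edge",tl(px(325,278),Zs).round(4),"foot top",tl(px(317.5,351.5),Zf).round(4))
# slot rect on the plane given by mark
G=goal((.6285,.1999,.118),0,2.2);n=G[:3,2]
P=onplane(W,[px(181,278),px(469,278),px(468,358)],(.6285,.1999,.118),n);print("slot on plane (tool)",[(Mi@np.append(p,1))[:3].round(4).tolist() for p in P])
print("mark in tool",(Mi@np.array([.6285,.1999,.118,1]))[:3].round(4), "dots y",[(Mi@np.append(p,1))[:3].round(4).tolist() for p in onplane(W,[px(253,209),px(396,209),px(394,425)],(.6285,.1999,.118),n)])
# foot top face on planes at various tool z
for z in(.0655,.068,.0705):
    o=(M@np.array([0,0,z,1]))[:3];Q=onplane(W,[px(177,322),px(458,322),px(458,381)],o,M[:3,2]);print(z,[(Mi@np.append(p,1))[:2].round(4).tolist() for p in Q])
```

```text
slot [0.0004 0.0081 0.0982] upper edge [ 0.0004 -0.0002  0.101 ] foot top [-0.0008  0.0047  0.0678]
slot on plane (tool) [[-0.0245, -0.0006, 0.0998], [0.0253, -0.0006, 0.0997], [0.0257, 0.0181, 0.0996]]
mark in tool [-0.0001  0.0074  0.0997] dots y [[-0.0118, -0.0161, 0.0999], [0.0125, -0.0161, 0.0998], [0.0128, 0.0343, 0.0996]]
0.0655 [[-0.0222, -0.0022], [0.0206, -0.0022], [0.0209, 0.0101]]
0.068 [[-0.0224, -0.0013], [0.0208, -0.0013], [0.0211, 0.011]]
0.0705 [[-0.0227, -0.0005], [0.021, -0.0005], [0.0214, 0.012]]
```

Call:
{"op": "carry_out", "data": {
  "commands": [
    {"fingers": 0.0,"travel": [0.0012,0.0042,0],"turn": [-0.005,0.002,-0.002]},
    {"fingers": 0.0,"travel": [0,0,0],"turn": [0,0,0]},
    {"fingers": 0.0,"travel": [0,0,0.006],"turn": [0,0,0]},
    {"fingers": 0.0,"travel": [0,0,0.006],"turn": [0,0,0]},
    {"fingers": 0.0,"travel": [0,0,0],"turn": [0,0,0]}
  ]
}}

```text
t: 8.38
eef_pos: [0.594, 0.1968, 0.1981]
eef_rot: [0.703, -0.677, 0.15, -0.156]
force: [-0.8, 0.9, -2.0]
gripper_width: 0.0121
```

```bash
cat >> h.py <<'E'
MK=np.array([.6285,.1999,.118])
def ins(depth,turn=0,off=(-.0012,.0032)):
    G=goal(MK,.0777-depth,2.2); G[:3,3]-=G[:3,:3]@[off[0],off[1],0]; G[:3,:3]=G[:3,:3]@Ro.from_rotvec([0,0,np.radians(turn)]).as_matrix(); 
    plan(G); s=bot.get_state(); F=G[:3,:3].T@s["force"]; print("t",round(s["t"],2),"F tool",F.round(1),"torque",s["wrist_torque"].round(2),"w",round(s["gripper_width"],4))
E
python3 -c "
from h import *
ins(-.01)"
```

```text
total [-0.0005 -0.0007 -0.0004] [-0.     -0.0001  0.    ] n 1 row [-0.0005 -0.0007 -0.0004] [-0.     -0.0001  0.    ]
t 8.38 F tool [-1.   1.5  1.4] torque [-0.04  0.57  0.01] w 0.0121
```

Call:
{"op": "carry_out", "data": {
  "commands": [
    {"fingers": 0.0,"travel": [-0.0005,-0.0007,0.003],"turn": [0,0,0]},
    {"fingers": 0.0,"travel": [0,0,0.003],"turn": [0,0,0]},
    {"fingers": 0.0,"travel": [0,0,0.003],"turn": [0,0,0]},
    {"fingers": 0.0,"travel": [0,0,0],"turn": [0,0,0]}
  ]
}}

```text
t: 8.72
eef_pos: [0.599, 0.1975, 0.189]
eef_rot: [0.703, -0.677, 0.15, -0.156]
force: [-1.2, -0.8, -1.6]
gripper_width: 0.0122
```

```bash
python3 -c "
from h import *
ins(0)
W=bot.get_image('wrist');cv2.imwrite('pics/w5.png',cv2.resize(W['color'][140:290,240:440],(800,600),interpolation=cv2.INTER_CUBIC)[:,:,::-1])"
```

```text
total [-0.      0.     -0.0009] [ 0.0004 -0.0004  0.0001] n 1 row [-0.      0.     -0.0009] [ 0.0004 -0.0004  0.0001]
t 8.72 F tool [0.7 1.8 1. ] torque [-0.05  0.59 -0.  ] w 0.0122
```

View pics/w5.png

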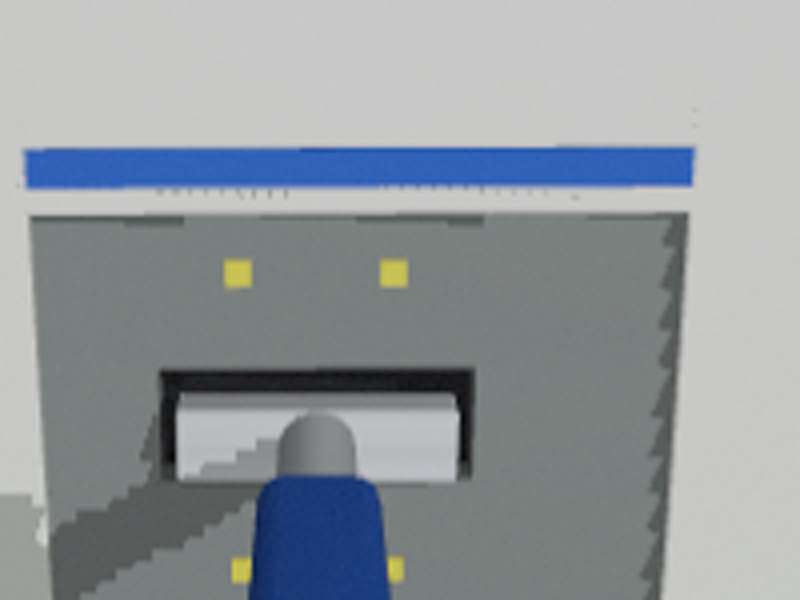

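The foot (x 176–460) is centred in the slot (x 160–474), with about 4 mm clear above and 3 mm below. I insert it.

Call:
{"op": "carry_out", "data": {
  "commands": [
    {"fingers": 0.0,"travel": [0,-0.0005,0.003],"turn": [0,0,0]},
    {"fingers": 0.0,"travel": [0,0,0.003],"turn": [0,0,0]},
    {"fingers": 0.0,"travel": [0,0,0.003],"turn": [0,0,0]},
    {"fingers": 0.0,"travel": [0,0,0],"turn": [0,0,0]}
  ]
}}

```text
t: 9.1
eef_pos: [0.6039, 0.1978, 0.1808]
eef_rot: [0.703, -0.677, 0.15, -0.156]
force: [0.3, -0.6, -1.3]
gripper_width: 0.0119
```

```bash
python3 -c "
from h import *
ins(.010,off=(-.0012,.0036))"
```

```text
total [ 0.      0.0006 -0.0003] [-0.0003 -0.0001 -0.    ] n 1 row [ 0.      0.0006 -0.0003] [-0.0003 -0.0001 -0.    ]
t 9.1 F tool [0.6 0.3 1.3] torque [-0.03  0.56 -0.07] w 0.0119
```

Call:
{"op": "carry_out", "data": {
  "commands": [
    {"fingers": 0.0,"travel": [0,0,0.002],"turn": [0,0,0]},
    {"fingers": 0.0,"travel": [0,0,0.002],"turn": [0,0,0]},
    {"fingers": 0.0,"travel": [0,0,0.002],"turn": [0,0,0]},
    {"fingers": 0.0,"travel": [0,0,0],"turn": [0,0,0]}
  ]
}}

```text
t: 9.43
eef_pos: [0.6067, 0.1981, 0.1755]
eef_rot: [0.703, -0.677, 0.15, -0.156]
force: [-2.7, -0.2, 2.6]
gripper_width: 0.0125
```

```bash
python3 -c "
from h import *
ins(.017,off=(-.0012,.0036))"
```

```text
total [0.0002 0.0009 0.0007] [-0.0011  0.0004 -0.0001] n 1 row [0.0002 0.0009 0.0007] [-0.0011  0.0004 -0.0001]
t 9.43 F tool [ 0.1  1.3 -3.5] torque [-0.17  0.77 -0.04] w 0.0125
```

Spring contact is about 4.8 N at depth 16, so the depth scale agrees. I press on to about 27.5 mm.

Call:
{"op": "carry_out", "data": {
  "commands": [
    {"fingers": 0.0,"travel": [0,0.0005,0.003],"turn": [-0.001,0,0]},
    {"fingers": 0.0,"travel": [0,0,0.003],"turn": [0,0,0]},
    {"fingers": 0.0,"travel": [0,0,0.003],"turn": [0,0,0]},
    {"fingers": 0.0,"travel": [0,0,0.002],"turn": [0,0,0]},
    {"fingers": 0.0,"travel": [0,0,0],"turn": [0,0,0]}
  ]
}}

```text
t: 9.85
eef_pos: [0.6113, 0.1983, 0.1664]
eef_rot: [0.703, -0.677, 0.15, -0.157]
force: [-5.0, -0.4, 7.7]
gripper_width: 0.0124
```

```bash
python3 -c "
from h import *
ins(.028,off=(-.0012,.0036))"
```

```text
total [0.0003 0.0012 0.0015] [-0.0019  0.0015 -0.0007] n 1 row [0.0003 0.0012 0.0015] [-0.0019  0.0015 -0.0007]
t 9.85 F tool [ 0.2  1.3 -9.1] torque [-0.19  0.95 -0.03] w 0.0124
```

```bash
cat >> h.py <<'E'
def lock(depth,turn,k=(-.0005,.0045)):
    R0=goal(MK,0,2.2)[:3,:3]; K=MK+R0@[.0005,.0009,0]
    G=goal(K,.0777-depth,2.2,turn); G[:3,3]-=G[:3,:3]@[k[0],k[1],0]
    plan(G); s=bot.get_state(); print("t",round(s["t"],2),"F tool",(G[:3,:3].T@s["force"]).round(1),"Tq tool",(G[:3,:3].T@s["wrist_torque"]).round(2),"w",round(s["gripper_width"],4),"j7",s["joint_positions"][6].round(2))
E
python3 -c "
from h import *
lock(.028,0);lock(.028,-24)"
```

```text
total [0.0001 0.0012 0.0015] [-0.0019  0.0015 -0.0007] n 1 row [0.0001 0.0012 0.0015] [-0.0019  0.0015 -0.0007]
t 9.85 F tool [ 0.2  1.3 -9.1] Tq tool [-0.95  0.15 -0.04] w 0.0124 j7 -2.12
total [-0.0018  0.0014  0.0015] [-0.0022  0.0011 -0.4196] n 4 row [-0.0005  0.0003  0.0004] [-0.0005  0.0003 -0.1049]
t 9.85 F tool [-0.4  1.2 -9.1] Tq tool [-0.93 -0.25 -0.04] w 0.0124 j7 -2.12
```

Call:
{"op": "carry_out", "data": {
  "commands": [
    {"fingers": 0.0,"travel": [0,0.001,0.0015],"turn": [-0.002,0.001,0]},
    {"fingers": 0.0,"travel": [-0.0003,0,0.0002],"turn": [0,0,-0.07]},
    {"fingers": 0.0,"travel": [-0.0005,0,0.0002],"turn": [0,0,-0.1]},
    {"fingers": 0.0,"travel": [-0.0005,0,0.0002],"turn": [0,0,-0.1]},
    {"fingers": 0.0,"travel": [-0.0005,0,0.0002],"turn": [0,0,-0.1]},
    {"fingers": 0.0,"travel": [0,0,0],"turn": [0,0,0]}
  ]
}}

```text
t: 10.35
eef_pos: [0.6122, 0.2007, 0.1668]
eef_rot: [0.82, -0.529, 0.178, -0.127]
force: [-5.8, -0.7, 7.9]
gripper_width: 0.0123
```

```bash
python3 -c "
from h import *
lock(.028,-24);lock(.028,-48)"
```

```text
total [-0.0004  0.0025  0.0014] [-0.0054  0.0005 -0.0335] n 1 row [-0.0004  0.0025  0.0014] [-0.0054  0.0005 -0.0335]
t 10.35 F tool [-0.4  2.  -9.6] Tq tool [-1.04 -0.22 -0.04] w 0.0123 j7 -1.85
total [-0.0023  0.0028  0.0014] [-0.0055 -0.0007 -0.4524] n 4 row [-0.0007  0.0006  0.0003] [-0.0014 -0.0002 -0.1131]
t 10.35 F tool [-1.2  1.7 -9.6] Tq tool [-0.86 -0.63 -0.04] w 0.0123 j7 -1.85
```

The foot turns freely (torque about the key axis near zero). I continue, correcting the drift.

Call:
{"op": "carry_out", "data": {
  "commands": [
    {"fingers": 0.0,"travel": [0,0.002,0.0015],"turn": [-0.005,0,-0.03]},
    {"fingers": 0.0,"travel": [-0.0005,0.0003,0.0004],"turn": [-0.001,0,-0.1]},
    {"fingers": 0.0,"travel": [-0.0005,0.0003,0.0004],"turn": [-0.001,0,-0.1]},
    {"fingers": 0.0,"travel": [-0.0005,0.0003,0.0004],"turn": [-0.001,0,-0.1]},
    {"fingers": 0.0,"travel": [-0.0005,0.0003,0.0004],"turn": [-0.001,0,-0.1]},
    {"fingers": 0.0,"travel": [0,0,0],"turn": [0,0,0]}
  ]
}}

```text
t: 10.85
eef_pos: [0.612, 0.2027, 0.1667]
eef_rot: [0.917, -0.333, 0.202, -0.084]
force: [-5.2, -1.7, 6.5]
gripper_width: 0.0123
```

```bash
python3 -c "
from h import *
lock(.028,-48);lock(.028,-72)"
```

```text
total [-0.0018  0.0029  0.0013] [-0.0053 -0.0017 -0.0022] n 1 row [-0.0018  0.0029  0.0013] [-0.0053 -0.0017 -0.0022]
t 10.85 F tool [-0.5  2.5 -8.2] Tq tool [-0.94 -0.59 -0.03] w 0.0123 j7 -1.53
total [-0.0037  0.0031  0.0013] [-0.0048 -0.0028 -0.4211] n 4 row [-0.001   0.0006  0.0003] [-0.0012 -0.0007 -0.1053]
t 10.85 F tool [-1.5  2.1 -8.2] Tq tool [-0.62 -0.92 -0.03] w 0.0123 j7 -1.53
```

Call:
{"op": "carry_out", "data": {
  "commands": [
    {"fingers": 0.0,"travel": [-0.0015,0.0025,0.0013],"turn": [-0.004,-0.002,-0.03]},
    {"fingers": 0.0,"travel": [-0.0007,0.0005,0.0004],"turn": [-0.001,0,-0.1]},
    {"fingers": 0.0,"travel": [-0.0007,0.0005,0.0004],"turn": [-0.001,0,-0.1]},
    {"fingers": 0.0,"travel": [-0.0007,0.0005,0.0004],"turn": [-0.001,0,-0.1]},
    {"fingers": 0.0,"travel": [-0.0007,0.0005,0.0004],"turn": [-0.001,0,-0.1]},
    {"fingers": 0.0,"travel": [0,0,0],"turn": [0,0,0]}
  ]
}}

```text
t: 11.35
eef_pos: [0.6107, 0.2042, 0.1667]
eef_rot: [0.968, -0.12, 0.218, -0.037]
force: [-6.3, -0.5, 6.9]
gripper_width: 0.012
```

```bash
python3 -c "
from h import *
lock(.028,-72);lock(.028,-90)"
```

```text
total [-0.0031  0.0023  0.0018] [-0.0062 -0.0074  0.0289] n 1 row [-0.0031  0.0023  0.0018] [-0.0062 -0.0074  0.0289]
t 11.35 F tool [-2.6  1.1 -8.9] Tq tool [-0.61 -0.98 -0.08] w 0.012 j7 -1.19
total [-0.0045  0.0023  0.0018] [-0.005  -0.0083 -0.2852] n 3 row [-0.0016  0.0006  0.0006] [-0.0017 -0.0028 -0.0951]
t 11.35 F tool [-2.8  0.2 -8.9] Tq tool [-0.28 -1.13 -0.08] w 0.012 j7 -1.19
```

Call:
{"op": "carry_out", "data": {
  "commands": [
    {"fingers": 0.0,"travel": [-0.003,0.002,0.001],"turn": [-0.005,-0.007,0]},
    {"fingers": 0.0,"travel": [-0.001,0.0003,0.0006],"turn": [-0.001,-0.002,-0.1]},
    {"fingers": 0.0,"travel": [-0.001,0.0003,0.0006],"turn": [-0.001,-0.002,-0.1]},
    {"fingers": 0.0,"travel": [-0.0005,0.0002,0.0004],"turn": [0,0,-0.085]},
    {"fingers": 0.0,"travel": [0,0,0],"turn": [0,0,0]}
  ]
}}

```text
t: 11.77
eef_pos: [0.6097, 0.2051, 0.1668]
eef_rot: [0.975, 0.026, 0.22, -0.005]
force: [-6.4, -1.2, 6.3]
gripper_width: 0.012
```

```bash
python3 -c "
from h import *
lock(.028,-90)"
```

```text
total [-0.0042  0.0019  0.0023] [-0.0053 -0.0065  0.0128] n 1 row [-0.0042  0.0019  0.0023] [-0.0053 -0.0065  0.0128]
t 11.77 F tool [-3.1  0.9 -8.5] Tq tool [-0.33 -1.11 -0.04] w 0.012 j7 -0.95
```

Call:
{"op": "carry_out", "data": {
  "commands": [
    {"fingers": 0.0,"travel": [-0.004,0.002,0.001],"turn": [-0.005,-0.006,0.013]},
    {"fingers": 0.0,"travel": [-0.001,0,0],"turn": [0,0,0]}
  ]
}}

```text
t: 11.93
eef_pos: [0.6088, 0.2049, 0.1669]
eef_rot: [0.975, 0.019, 0.22, -0.007]
force: [-2.0, -0.7, 8.6]
gripper_width: 0.0125
```

```bash
python3 -c "
from h import *
lock(.028,-90)"
```

```text
total [-0.0034  0.0018  0.0028] [-0.0049 -0.0078 -0.0003] n 1 row [-0.0034  0.0018  0.0028] [-0.0049 -0.0078 -0.0003]
t 11.93 F tool [ 1.8  0.6 -8.6] Tq tool [-0.32 -0.26 -0.03] w 0.0125 j7 -0.97
```

Lateral forces are small and reverse like friction. The turn is at −90° and torque-free, so I let it rise, correcting x.

Call:
{"op": "carry_out", "data": {
  "commands": [
    {"fingers": 0.0,"travel": [-0.002,0.001,-0.002],"turn": [-0.003,-0.004,0]},
    {"fingers": 0.0,"travel": [-0.001,0.0005,-0.002],"turn": [-0.002,-0.003,0]},
    {"fingers": 0.0,"travel": [0,0,-0.001],"turn": [0,0,0]},
    {"fingers": 0.0,"travel": [0,0,0],"turn": [0,0,0]}
  ]
}}

```text
t: 12.27
eef_pos: [0.6065, 0.2048, 0.1733]
eef_rot: [0.975, 0.018, 0.22, -0.006]
force: [-4.1, -1.9, 3.4]
gripper_width: 0.0119
```

```bash
python3 -c "
from h import *
lock(.018,-90)
W=bot.get_image('wrist');cv2.imwrite('pics/w6.png',cv2.resize(W['color'][140:440,120:520],(800,600),interpolation=cv2.INTER_CUBIC)[:,:,::-1])"
```

```text
total [-0.004   0.0017 -0.0004] [-0.0037 -0.0073 -0.0014] n 1 row [-0.004   0.0017 -0.0004] [-0.0037 -0.0073 -0.0014]
t 12.27 F tool [-2.3  1.7 -4.8] Tq tool [-0.25 -1.    0.03] w 0.0119 j7 -0.96
```

View pics/w6.png

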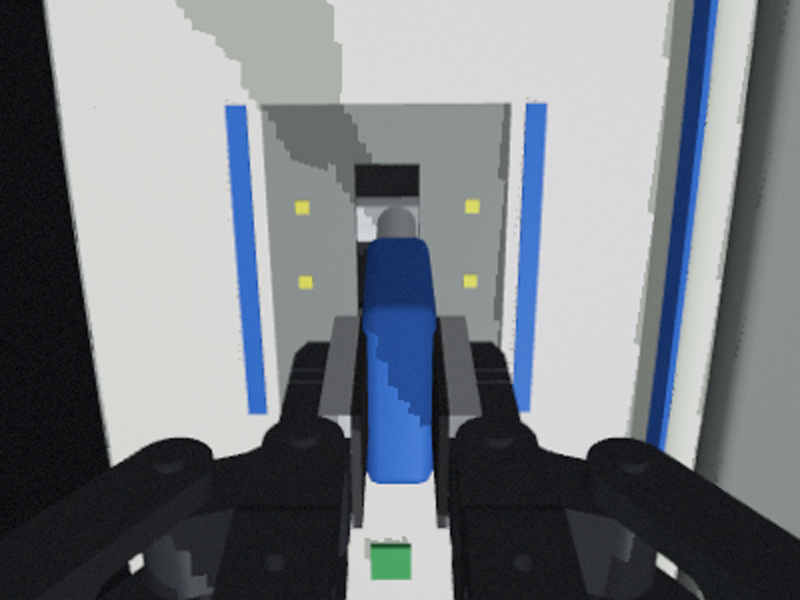

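The key has turned: the foot lies across the slot under the plate, with the shaft about 2.5 mm upslope of the slot centre (crop 396 against 387). I nudge it towards the centre before releasing.

Call:
{"op": "carry_out", "data": {
  "commands": [
    {"fingers": 0.0,"travel": [-0.004,0.001,0],"turn": [-0.003,-0.006,0]},
    {"fingers": 0.0,"travel": [-0.003,0.001,0],"turn": [0,-0.002,0]},
    {"fingers": 0.0,"travel": [-0.002,0,0],"turn": [0,0,0]}
  ]
}}

```text
t: 12.57
eef_pos: [0.6025, 0.2043, 0.1722]
eef_rot: [0.975, 0.018, 0.22, -0.007]
force: [0.5, -0.9, 5.2]
gripper_width: 0.0119
```

```bash
python3 -c "
from h import *
lock(.018,-90)"
```

```text
total [0.0001 0.0014 0.0004] [-0.0052 -0.0076 -0.0021] n 1 row [0.0001 0.0014 0.0004] [-0.0052 -0.0076 -0.0021]
t 12.57 F tool [ 2.6  1.  -4.6] Tq tool [-0.31  0.36 -0.04] w 0.0119 j7 -0.96
```

Call:
{"op": "carry_out", "data": {
  "commands": [
    {"fingers": 0.02,"travel": [0,0,0],"turn": [0,0,0]},
    {"fingers": 0.04,"travel": [0,0,0],"turn": [0,0,0]},
    {"fingers": 0.05,"travel": [0,0,0],"turn": [0,0,0]},
    {"fingers": 0.05,"travel": [0,0,0],"turn": [0,0,0]}
  ]
}}

```text
t: 12.9
eef_pos: [0.603, 0.2044, 0.1712]
eef_rot: [0.975, 0.018, 0.22, -0.007]
force: [0.8, 0.1, -0.2]
gripper_width: 0.0499
```

```bash
python3 -c "
from h import *
lock(.018,-90)
W=bot.get_image('wrist');cv2.imwrite('pics/w7.png',cv2.resize(W['color'][140:440,120:520],(800,600),interpolation=cv2.INTER_CUBIC)[:,:,::-1])"
```

```text
total [ 0.      0.0015 -0.0008] [-0.0056 -0.0071 -0.0024] n 1 row [ 0.      0.0015 -0.0008] [-0.0056 -0.0071 -0.0024]
t 12.9 F tool [ 0.6 -0.1  0.5] Tq tool [-0.   -0.45  0.03] w 0.0499 j7 -0.96
```

View pics/w7.png

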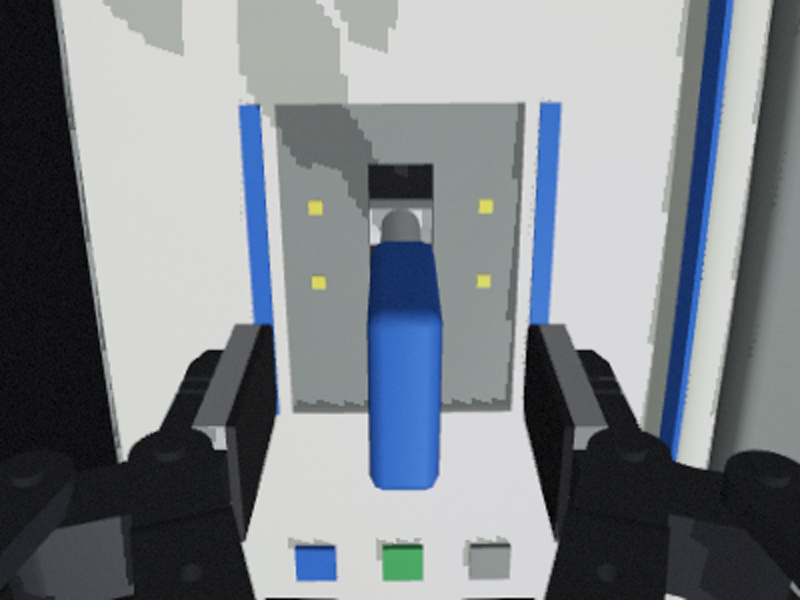

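The key stands in the slot, centred (shaft at crop 400, slot 369–433) and square, with the pads clear. I back off along the panel normal.

Call:
{"op": "carry_out", "data": {
  "commands": [
    {"fingers": 0.05,"travel": [0,0,-0.01],"turn": [0,0,0]},
    {"fingers": 0.05,"travel": [0,0,-0.015],"turn": [0,0,0]},
    {"fingers": 0.05,"travel": [0,0,-0.015],"turn": [0,0,0]},
    {"fingers": 0.05,"travel": [0,0,-0.015],"turn": [0,0,0]},
    {"fingers": 0.05,"travel": [0,0,0],"turn": [0,0,0]}
  ]
}}

```text
t: 13.37
eef_pos: [0.5764, 0.2031, 0.222]
eef_rot: [0.976, 0.019, 0.217, -0.006]
force: [-0.0, -0.0, 0.5]
gripper_width: 0.0498
```

```bash
python3 -c "
from h import *
lock(-.035,-90)"
```

```text
total [0.0027 0.0012 0.0035] [-0.0044 -0.0018 -0.0009] n 1 row [0.0027 0.0012 0.0035] [-0.0044 -0.0018 -0.0009]
t 13.37 F tool [ 0.2  0.  -0.5] Tq tool [-0.01 -0.46 -0.01] w 0.0498 j7 -0.88
```

Call:
{"op": "carry_out", "data": {
  "commands": [
    {"fingers": 0.05,"travel": [0.002,0.001,-0.02],"turn": [0,0,0]},
    {"fingers": 0.05,"travel": [0,0,-0.03],"turn": [0,0,0]},
    {"fingers": 0.05,"travel": [0,0,-0.03],"turn": [0,0,0]},
    {"fingers": 0.05,"travel": [0,0,-0.03],"turn": [0,0,0]},
    {"fingers": 0.05,"travel": [0,0,0],"turn": [0,0,0]},
    {"fingers": 0.05,"travel": [0,0,0],"turn": [0,0,0]}
  ]
}}

```text
t: 13.87
eef_pos: [0.5284, 0.1993, 0.3262]
eef_rot: [0.976, 0.019, 0.216, -0.006]
force: [0.2, -0.5, -1.7]
gripper_width: 0.05
```

Run:
```python
from h import *
s=bot.get_state();print(s["t"],s["eef_pos"],s["force"])
W=bot.get_image('wrist');S=bot.get_image('scene')
a=cv2.resize(W['color'],(440,330));b=cv2.resize(S['color'],(440,330))
w=W['color'][90:390,180:480]; w=cv2.resize(w,(400,400)); s2=cv2.resize(S['color'][150:390,100:460],(400,267));s2=np.vstack([s2,np.zeros((133,400,3),np.uint8)])
cv2.imwrite('pics/end.png',np.hstack([w,s2])[:,:,::-1])
```

```text
13.8667 [0.52838327 0.19930331 0.32615324] [ 0.19410095 -0.49975809 -1.6506497 ]
```

View pics/end.png

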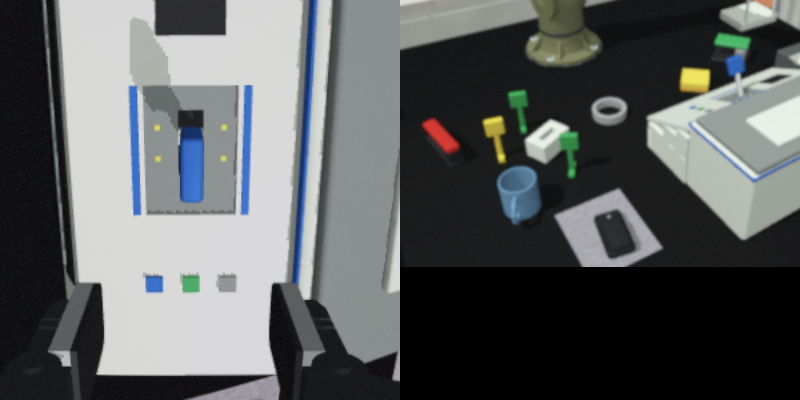

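The key stands locked in the panel at about (191,165) in the wrist crop, the holder is empty, and nothing else has moved.

```bash
python3 -c "
from bench import bot
print(bot.close_job())"
```

```text
the job is handed in; nothing more can be done
None
```

The scanner carriage is locked. I took the blue key from its holder, passed its foot through the slot, pressed it in, turned it a quarter turn and let it spring back. I released it and backed off about 150 mm before handing the job in at about 14 s of the 64 s allowed.

**Depth:** I pressed to about 27 mm below the surface by pose, and the spring force of about 10 N agreed. After the turn the foot rose to about 18 mm, also by pose and by force (about 6 N).

**Turn:** the foot turned with almost no torque about the key's axis, and the tool angle at the end was within 0.2 degrees of 90.

**Final pictures:** the foot lies across the slot under the plate, with the shaft centred to within about 0.5 mm and the handle square to the panel. The holder is empty, and the mug, mouse, stapler, tape, notes, punch and look-alike keys look where they were.

**What disagreed:**
- The wrist camera showed the key 4 to 5 mm off the tool axis, although I had aimed for the centre. I corrected this by comparing the foot with the slot in the same picture.
- The arm drifted about 4 mm up the slope during the turn, and I re-centred it before letting go.

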